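Roll a wrench's knurled wheel to close its jaw to the paint mark

TASK

The big adjustable wrench is clamped flat in the bench vise, ready to hold the hexagon of the brass fitting, but its jaws stand too wide. With a fingertip, roll its knurled adjuster wheel until the moving jaw has closed so far that the edge of its gripping face stands in the red paint band on the wrench's scale, then take the finger away. Move the jaw only by the wheel, do not push on it, and leave the other things on the bench as they are.

Things in the scene. Friction and masses are not known exactly. Their poses are not given: they have to be found in the camera images.
- wrench: Steel adjustable wrench, 380 mm long, held rigid and level by its handle in a blue vise. Origin: on the bench (height 0) straight below the knurled wheel's centre. x: level, the way the jaws point; y: level, the way the moving jaw closes; z up. The head's top face is 175 mm above the bench, the vise's jaws 176 mm; the handle leaves the wheel towards (x, y) = (-0.92, -0.38), the vise is 235 mm along it.
- wheel_top (a point): Highest point of the knurled wheel, mid-length, 178 mm above the bench and 3 mm above the head's top face. Drag a fingertip over it towards the jaws (wrench +x) to close the jaw, towards the handle (-x) to open it. One turn moves the jaw 6.0 mm: 10 mm of rolling at the rim is 0.73 mm of jaw. It turns lightly (1 to 1.5 N at the rim; 3 to 10 N of press will do) and stays where it is left.
- wheel: The knurled adjuster wheel: a dark steel roller, 26 mm in diameter, 24 mm long, in a 29 mm window in the wrench's head just behind the jaws. It only turns, about the wrench's y. Origin: its centre, 165 mm above the bench; its y is the axis, and the frame turns with the wheel.
- jaw: The moving jaw, bright metal, 9 mm to either side of 165 mm height; it slides along the wrench's y only, driven by the wheel. Origin: in the plane of its gripping face, 165 mm above the bench, at the wrench's x = 0; axes as the wrench. The fixed jaw's gripping face is at the wrench's y = +18 mm; the gap is 32 to 36 mm at the start and runs from 40 to 10 mm.
- jaw_edge (a point): Upper edge of the moving jaw's gripping face, at its corner beside the scale: the pointer that is read against the scale and the red band. It moves with the jaw along the wrench's y; 174 mm above the bench.
- mark: Band of red paint, 4 mm wide (y) and 10 mm long (x), across the dark scale strip with white 5 mm ticks on the head's top face, between wheel and jaws. Origin: the band's middle, 175.5 mm above the bench; axes as the wrench. Fixed, but elsewhere on the scale each time: 5 to 12 mm further closed than the jaw at the start. The jaw is right when the jaw edge's y in this frame is between -2 and +2 mm.
- piston: Bystander, to be left alone: aluminium piston, 80 mm across and 72 mm tall, standing. Origin on its underside.
- jar: Bystander, to be left alone: glass jar with blue label, 80 mm across and 110 mm tall. Origin on its underside.
- spray_can: Bystander, to be left alone: spray can, 66 mm across and 190 mm tall, standing. Origin on its underside.
- mallet: Bystander, to be left alone: orange mallet lying on the bench, 250 mm long. Origin on its underside.
- screwdriver: Bystander, to be left alone: screwdriver with red handle lying on the bench. Origin on its underside.
- valve_spring: Bystander, to be left alone: valve spring, 36 mm across and 50 mm tall, standing by the wrench's head. Origin on its underside.
- deep_socket: Bystander, to be left alone: deep socket, 35 mm across and 60 mm tall, standing by the wrench's head. Origin on its underside.
- fitting: Bystander, to be left alone: brass fitting, 24 mm hexagon with a threaded stem, 40 mm tall, standing ahead of the jaws. Origin on its underside.

How it is judged:
On the way, in this order (a step that is already met when the one before it is completed fails the run):
1. a fingertip is on the knurled wheel (contact force between the fingers and wheel above 0.3 N), for 0.05 s.
2. the jaw's edge has come into the red band (y of jaw_edge in the frame of mark between -0.002 and 0.002 m), for 0.1 s.
At the end, for the whole second after the job is handed in: The moving jaw stands still with the edge of its gripping face within 2 mm of the middle of the red band (that is, in the 4 mm band), and the robot has let go of the wheel (all of step 2 and linear speed of jaw below 0.002 m/s); the robot touches nothing.
It fails at once if the robot pushes on the moving jaw itself (over 2 N) (contact force between any of the fingers, the arm and jaw above 2 N).
It fails at once if a loose thing on the bench is shifted or lifted (over 15 mm) (distance of any of piston, jar, spray_can, mallet, screwdriver, valve_spring, deep_socket, fitting from where it was at the start of the episode above 0.015 m).
It also fails if it takes over 64 s, if anything falls off the work surface, if the arm or the gripper's body presses on something with over 40 N, if the wrist force passes 120 N, or if a joint passes its speed limit or range.

ROBOT

A 7-joint arm with a two-finger parallel gripper is mounted at the origin on the work surface. World frame = base frame: x ahead of the robot, y to its left, z up, the work surface at z = 0. Lengths are in m, angles in rad, forces in N, time in s.
With the tool pointing down it reaches from about 0.425 to 0.875 m from the base axis. Payload 4.7 kg.
Tool frame: the origin (TCP) lies on the centre line of the jaws, within the pads' length; the fingertips stand 14 mm ahead of it and the grasp point (between the pads) lies 5 mm behind it; z points along the fingers, x is the direction in which the jaws open and shut, and the axes are right-handed (so a half turn about z gives the same grasp; the last joint's range is limited). The gripper opens to 87 mm and grips with 3 to 60 N. Pads are 19 mm wide; open, the fingers measure 117 mm over their backs; the gripper's body (75 mm by 190 mm) begins 51 mm behind the grasp point.
Start: joints at [-1.211, 0.321, -0.07, 1.45, 0.023, 1.371, -0.057], TCP at [0.22, 0.612, 0.237] pointing down, gripper open.
Joint ranges: [-2.86, 2.86], [-0.3, 2.09], [-1.38, 1.24], [0.06, 2.45], [-1.56, 4.7], [0.09, 2.05], [-2.69, 2.69]. Speed limits (rad/s): [2.57, 2.57, 3.14, 3.14, 3.14, 3.14, 3.14].

INTERFACE

Orientations are given as a rotation vector (axis times angle).
In Python, from bench import ctrl gives the robot as it stands.
- The arm moves only by the tool drive_tool, never from a script. Its argument "rows" is a list that holds one entry, the list of rows, each a list of 5 numbers: the shift along the tool's x, y, z scaled (see below), then the turn about the tool's z scaled (see below), then the closure in counts, from 0 (fully open) to 255 (shut). In form: [[[dx, dy, dz, spin, jaw], ...]]. A call has 1 to 20 rows; each row is the pose to reach, as a shift and turn from the pose commanded when the call began, along the tool's axes at that moment, turning the shorter way round; what a row does not reach only later rows make up. The controller multiplies each number of a shift by 300 mm and each number of a turn by pi rad. A row lasts 1/8 s, in which the tool goes at most 62.5 mm and 10.7 degrees, less where a joint would pass 70% of its speed; a pose out of reach is approached as far as the arm can. A call with a number of a shift or a turn outside -1 to 1 is refused whole. A call with a gripper value outside its range is refused whole. The fingers move at their own pace and stop on an object; "grip_force" is the grip in N (left out, the last holds). Time passes only in rows, so rows that repeat a pose let the fingers close. It gives the time, the measured TCP pose, the force and the opening at its end, in the units of the state.
- ctrl.get_state(): the state, without advancing time (a new reading comes with each control period).
- ctrl.get_image(name): name is "side" or "top"; returns a dict with "img" (384x512x3 uint8, blue, green, red), "camera_matrix" (3x3 intrinsics, pixels), "R" (3x3) and "t" (3): a world point X has camera coordinates R X + t. Camera axes: x right, y down, z forward; pixel columns grow to the right and rows downward; lengths in m; the calibration is good to about 2 mm. A picture is of the moment at which its call begins. There is no depth.
- ctrl.close_job(): hands the job in, once; it reports no verdict.
The state is a dict: "time": time; "joint_positions": joint angles; "qd": joint speeds; "joint_torque": joint torques, N m; "position": TCP position; "tool_rot": TCP orientation; "ft_force": force on the tool from outside, world axes, zero at the start; "torque": the same for the moment, N m; "grip_width": opening from 0.0 (shut) to 1.0 (fully open).
Only numpy, scipy, OpenCV 4.12 (cv2) and the standard library are available. Lean on these libraries where they do the work, as an engineer would, in place of code of your own. Each camera call takes 0.05 s, during which the arm holds its last target.

## Working session

There is one attempt and no reset: what is moved stays moved. The work goes in short steps, Python scripts to look and compute and a tool call to move; the robot and the scene stay as the last step left them, time stands still between calls to the robot, and variables do not carry over. Pictures are saved under pics/ and viewed, and the job is handed in when it is done.

Besides the shell and the picture viewer there is one more tool, called after ">>>" in YAML: its name, and indented under it one key for each argument. drive_tool: Moves the arm, as the interface text tells. Its arguments: {"type":"object","properties":{"rows":{"type":"array"},"grip_force":{"type":"number"}},"required":["rows"]}

```bash
mkdir -p pics
python3 - <<'E'
from bench import ctrl
import cv2,numpy as np
s=ctrl.get_state();print(s)
for n in("top","side"):
    d=ctrl.get_image(n);cv2.imwrite(f"pics/{n}0.png",d["img"]);np.savez(f"{n}0.npz",**d)
    print(n,d["camera_matrix"],d["R"],d["t"])
E
```

```text
{'time': 0.0, 'joint_positions': array([-1.21090763,  0.32180244, -0.07009199,  1.4516764 ,  0.02259323,
        1.37079671, -0.05689746]), 'qd': array([-0.00029485,  0.00044108, -0.00048172,  0.00039461,  0.00052888,
       -0.0008716 ,  0.00081078]), 'joint_torque': array([ 3.09953816e-05, -4.91286063e+01, -4.03533652e-01, -3.12527275e+01,
       -6.38065115e-02,  4.37069067e-02,  1.76980120e-04]), 'position': array([0.22017051, 0.61101398, 0.23547419]), 'tool_rot': array([ 2.56949930e+00,  1.80553882e+00, -2.35173848e-03]), 'ft_force': array([-0.84191488,  0.36150585,  0.71932603]), 'torque': array([ 0.02108698, -0.00538698,  0.00054813]), 'grip_width': 0.9972126314067489}
top [[384.6733585    0.         254.01988497]
 [  0.         384.6733585  187.63330805]
 [  0.           0.           1.        ]] [[ 0.01523299 -0.99964463 -0.02187609]
 [-0.99151994 -0.01227799 -0.12937336]
 [ 0.12905879  0.02366132 -0.99135461]] [0.02402885 0.57534182 1.24822798]
side [[496.47275663   0.         258.0294364 ]
 [  0.         496.47275663 196.00054775]
 [  0.           0.           1.        ]] [[ 0.99948743 -0.03125105  0.00694582]
 [-0.01365193 -0.61231747 -0.79049411]
 [ 0.02895682  0.78999411 -0.61243025]] [-0.56181961  0.12936575  1.55699597]
```

View pics/top0.png

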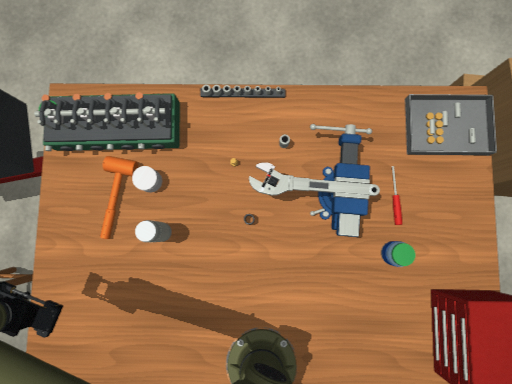

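View pics/side0.png

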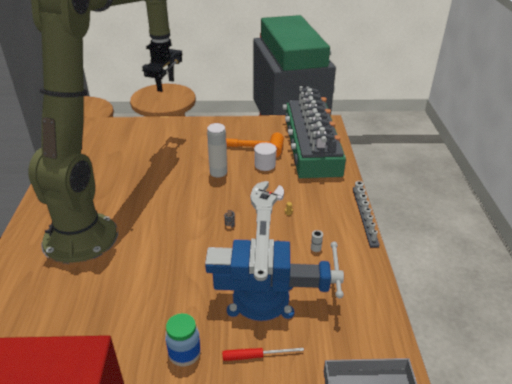

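The top view shows the wrench head near pixel (268,182) with the handle running right to the vise. The side view shows the head near (265,195). The arm is clear on the left. Next I'll zoom in on the head.

Run:
```python
import cv2
a=cv2.imread("pics/top0.png")[155:210,240:310];cv2.imwrite("pics/tz0.png",cv2.resize(a,None,fx=11,fy=10.9,interpolation=cv2.INTER_CUBIC))
a=cv2.imread("pics/side0.png")[175:235,235:305];cv2.imwrite("pics/sz0.png",cv2.resize(a,None,fx=10,fy=10,interpolation=cv2.INTER_CUBIC))
```

```text
(no output)
```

View pics/tz0.png

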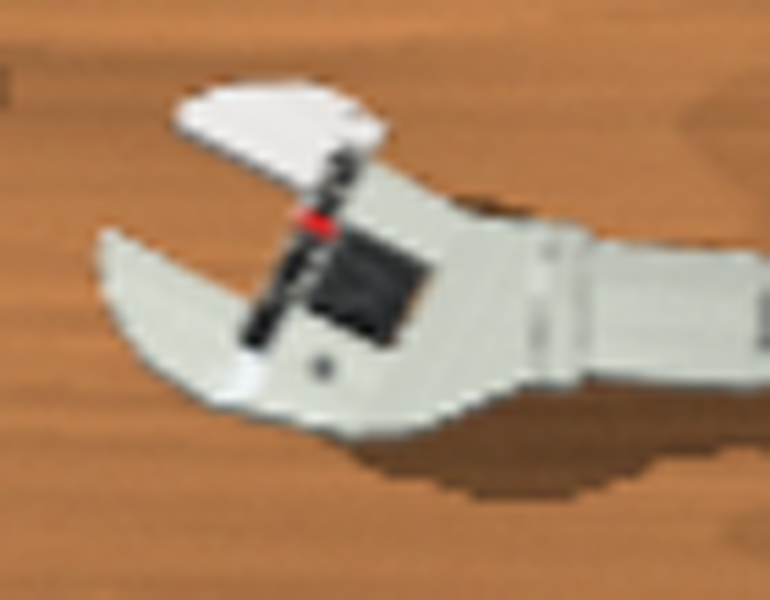

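View pics/sz0.png

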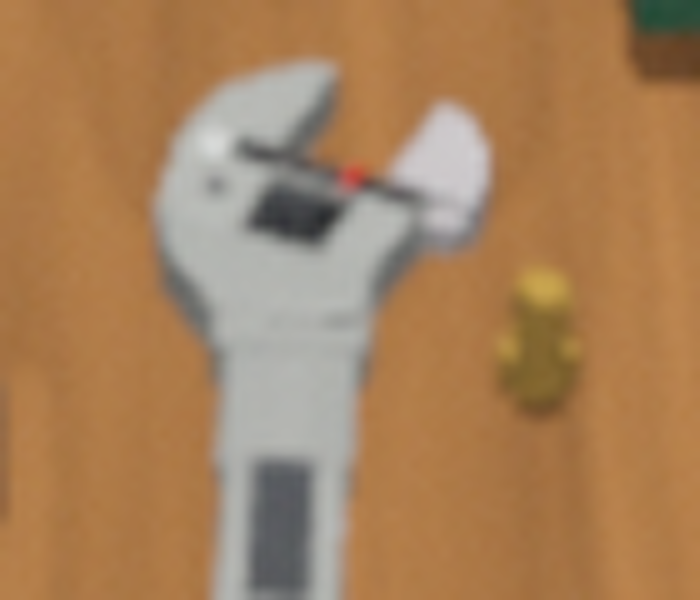

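The top zoom shows the dark wheel window centred near (370,290), which is about (273.6,181.6) in the full picture. The red band is at (318,222) and the jaw's face line ends near (312,190). The wrench's +x points up-left in the picture. Next is sub-pixel measuring.

```bash
cat > h.py <<'E'
import cv2,numpy as np
def ray(d,uv,z):
    K,R,t=d["camera_matrix"],d["R"],d["t"]
    r=R.T@np.linalg.solve(K,np.array([uv[0],uv[1],1.]));c=-R.T@t
    return c+r*(z-c[2])/r[2]
def proj(d,X):
    p=d["camera_matrix"]@(d["R"]@np.asarray(X)+d["t"]);return p[:2]/p[2]
def redc(img,box):
    x0,y0,x1,y1=box;a=img[y0:y1,x0:x1].astype(float)
    w=np.clip(a[...,2]-np.maximum(a[...,1],a[...,0])-90,0,None)
    yy,xx=np.mgrid[y0:y1,x0:x1];return np.array([(w*xx).sum(),(w*yy).sum()])/w.sum(), w
def darkc(img,box,th):
    x0,y0,x1,y1=box;a=img[y0:y1,x0:x1].max(2).astype(float)
    return a
E
python3 - <<'E'
import numpy as np,cv2
from h import *
T=dict(np.load("top0.npz"));S=dict(np.load("side0.npz"))
np.set_printoptions(linewidth=220,precision=4,suppress=True)
for d,box in((T,(262,170,276,182)),(S,(262,185,280,200))):
    c,w=redc(d["img"],box);print(c,ray(d,c,.1755),(w>0).sum())
print("gray top");print("cols 260..283 rows 166..190")
print(T["img"][166:190,260:284].max(2))
print("side cols 255..280 rows 186..202");print(S["img"][186:202,255:281].max(2))
E
```

```text
[268.4301 175.0538] [ 0.5955 -0.0139  0.1755] 4
[270. 192.] [ 0.5958 -0.0094  0.1755] 1
gray top
cols 260..283 rows 166..190
[[236 235 233 233 234 235 235 235 234 232 232 230 227 227 206 175 170 170 171 171 172 171 172 172]
 [234 235 235 234 232 233 234 234 234 235 224 222 231 231 200 156 173 175 174 174 174 177 178 176]
 [179 225 235 235 235 233 232 233 233 235 207 154 178 183 170 170 173 173 173 176 175 175 175 174]
 [143 134 178 225 234 234 234 232 231 192  91  83 123 157 172 174 174 175 176 176 177 178 177 176]
 [173 160 145 134 180 225 233 234 227 180 116  68 116 181 199 188 178 177 177 177 178 179 178 178]
 [176 174 171 160 145 134 178 224 208 137  79  60 146 199 205 203 198 172 159 176 177 177 178 178]
 [175 177 177 174 173 162 147 155 140  89 114 142 189 216 209 209 206 203 186 175 179 179 179 179]
 [181 181 182 182 181 180 171 171 145  72  70 151 203 210 211 209 208 208 204 206 179 124 118 120]
 [182 183 183 182 181 182 201 206 153  69 109 190 214 208 211 210 210 210 209 208 203 184 153 113]
 [183 181 183 179 180 182 175 183 216 212 164 147 190 215 208 210 210 210 208 210 20
[... 2447 characters left out ...]
  75  87 116 154 176 173 160 151 136 129 145 168 178 182]
 [187 188 185 180 154  98  71  65  63  69  69  60  51  72 133 170 181 183 182 181 168 148 165 189 194 188]
 [184 185 183 172 140  93  72  67  60  64  62  56  61 118 163 180 184 184 184 183 164 138 155 178 184 182]
 [182 181 180 175 162 147 134 113  86  79  67  69 103 155 180 184 183 185 184 172 142 119 129 143 151 149]
 [183 181 180 180 178 177 172 160 148 139 125 118 143 173 182 184 185 183 172 145 115 113 129 137 140 136]
 [181 182 181 180 181 180 179 180 176 172 166 162 168 181 183 183 183 174 147 114 106 121 146 156 157 158]
 [182 182 181 181 182 181 180 182 181 179 179 178 180 182 181 182 179 159 126 108 118 142 163 170 173 172]]
```

```bash
cat >> h.py <<'E'
def redc2(img,box):
    x0,y0,x1,y1=box;a=img[y0:y1,x0:x1].astype(float)
    w=np.clip(a[...,2]-1.9*a[...,1],0,None)
    yy,xx=np.mgrid[y0:y1,x0:x1];return np.array([(w*xx).sum(),(w*yy).sum()])/w.sum(),w
E
python3 - <<'E'
from h import *
np.set_printoptions(linewidth=220,precision=4,suppress=True)
T=dict(np.load("top0.npz"));S=dict(np.load("side0.npz"))
for d,box in((T,(262,170,276,182)),(S,(262,185,278,200))):
    c,w=redc2(d["img"],box);print(c,ray(d,c,.1755));print(w.astype(int)[2:12])
f=lambda u,v,z=.175:ray(T,(u,v),z)[:2]
L={"winTop(-y)":[(273,176),(277,178)],"winBot(+y)":[(269.3,184),(273.3,186)],"winRight(-x)":[(278.5,179.5),(275.6,185.5)]}
for k,(a,b) in L.items():
    A,B=f(*a),f(*b);print(k,A,B,np.degrees(np.arctan2(*(A-B)[::-1])))
# scale strip centerline
A,B=f(271,169.3),f(263,185.5);print("scale",A,B,np.linalg.norm(A-B),np.degrees(np.arctan2(*(B-A)[::-1])))
def edge(rows,c0,c1):
    # subpixel steel(bright)->below edge per column scanning
    pass
g=T["img"].max(2).astype(float)
# jaw face: last crossing 205 along rows 166..171 going right
pts=[]
for r in range(166,173):
    row=g[r,248:272]
    i=[j for j in range(len(row)-1) if row[j]<206<=row[j+1]]
    print(r,[round(248+j+(206-row[j])/(row[j+1]-row[j]),2) for j in i])
print(T["img"][172:188,246:268].max(2))
E
```

```text
[268.4184 175.0618] [ 0.5955 -0.0138  0.1755]
[[  0   0   0   0   0   0   0   0   0   0   0   0   0   0]
 [  0   0   0   0   0   0   0   0   0   0   0   0   0   0]
 [  0   0   0   0   0   0  25   0   0   0   0   0   0   0]
 [  0   0   0   0   0  27 136 134   0   0   0   0   0   0]
 [  0   0   0   0   0   0   0  48   0   0   0   0   0   0]
 [  0   0   0   0   0   0   0   0   0   0   0   0   0   0]
 [  0   0   0   0   0   0   0   0   0   0   0   0   0   0]
 [  0   0   0   0   0   0   0   0   0   0   0   0   0   0]
 [  0   0   0   0   0   0   0   0   0   0   0   0   0   0]
 [  0   0   0   0   0   0   0   0   0   0   0   0   0   0]]
[269.833 192.   ] [ 0.5953 -0.0094  0.1755]
[[ 0  0  0  0  0  0  0  0  0  0  0  0  0  0  0  0]
 [ 0  0  0  0  0  0  0  0  0  0  0  0  0  0  0  0]
 [ 0  0  0  0  0  0  0  0  0  0  0  0  0  0  0  0]
 [ 0  0  0  0  0  0  0  0  0  0  0  0  0  0  0  0]
 [ 0  0  0  0  0  0  0  0  0  0  0  0  0  0  0  0]
 [ 0  0  0  0  0  0  0  9 48  0  0  0  0  0  0  0]
 [ 0  0  0  0  0  0  0  0  0  0  0  0  0  0  0  0]
 [ 0  0  0  0  0  0  0  0  0  0  0  0  0  0  0  0]
 [ 0  0  0 
[... 1282 characters left out ...]
5 213 213 212 209 202 192 181 177 180 178 181 149  74  36 123]
 [191 192 191 208 221 217 218 218 215 211 213 211 208 203 196 191 188 181 131  71 107 118]
 [193 193 191 196 205 214 216 219 218 216 215 212 213 212 209 205 185 138  95  70  97 105]
 [180 179 181 163 173 212 215 216 216 217 218 217 215 211 211 212 168  75  45  63 163 169]
 [175 175 175 173 164 190 215 214 216 216 219 218 219 218 214 195 134  41  35 127 196 212]
 [181 181 181 181 162 182 219 216 217 217 216 216 216 218 218 174  77  37  71 170 219 216]
 [194 194 193 195 191 171 184 218 216 218 215 217 216 215 220 180  72  39 127 198 218 217]
 [187 189 188 187 186 182 173 194 215 218 218 216 216 216 218 224 221 178 185 217 215 217]]
```

```bash
cat >> h.py <<'E'
from scipy.spatial.transform import Rotation as Ro
YAW=np.radians(64.3);XH=np.array([np.cos(YAW),np.sin(YAW)]);YH=np.array([-XH[1],XH[0]])
W0=np.array([.5788,-.0262])
def wr(p): q=np.asarray(p)[:2]-W0;return np.array([q@XH,q@YH])*1000
def tw(s,P): # world target -> scaled tool shift
    return Ro.from_rotvec(s["tool_rot"]).inv().apply(np.array(P)-s["position"])/.3
E
python3 - <<'E'
from h import *
from bench import ctrl
np.set_printoptions(precision=4,suppress=True)
T=dict(np.load("top0.npz"));S=dict(np.load("side0.npz"))
print("wheel in side",proj(S,[*W0,.178]),"top",proj(T,[*W0,.178]))
print("band side",proj(S,[.5955,-.0138,.1755]))
for d in((258.1,167),(260.1,168),(262.1,169),(264.1,170),(266.1,171)):print("jaw",wr(ray(T,d,.174)))
for d in((252.3,178),(254.6,179),(257.2,180),):print("fixed",wr(ray(T,d,.175)))
print("band",wr(ray(T,(268.42,175.06),.1755)))
for c in [(147,179),(152,231),(157,175)]:print(ray(T,c,.19))
s=ctrl.get_state();R=Ro.from_rotvec(s["tool_rot"]).as_matrix();print(R)
P=s["position"]
print(tw(s,[*P[:2],.30]),tw(s,[*W0,.30]),tw(s,[*(W0-.012*XH),.215]))
E
```

```text
wheel in side [264.472  194.8999] top [272.5318 180.4972]
band side [269.9737 192.9158]
jaw [ 57.1126 -18.112 ]
jaw [ 50.367  -18.0475]
jaw [ 43.6276 -17.9829]
jaw [ 36.8943 -17.9184]
jaw [ 30.1671 -17.854 ]
fixed [57.6607 19.6715]
fixed [50.1396 19.3199]
fixed [41.822  18.5699]
band [18.3815 -9.6534]
[0.577  0.3467 0.19  ]
[0.4239 0.3241 0.19  ]
[0.5894 0.3174 0.19  ]
[[ 0.3389  0.9408 -0.0005]
 [ 0.9408 -0.3389 -0.0017]
 [-0.0018  0.0001 -1.    ]]
[-0.0004  0.     -0.2148] [-1.5936  1.8445 -0.2117] [-1.6329  1.8404  0.0717]
```

The measurements hold together. Window and jaw edges agree on a yaw of 64.3°. The jaw face is at y = -18 mm, the fixed face at about +19 mm (18 given), and the band at -9.7 mm, so the jaw needs about 8 mm. I'll lift, shut the gripper, and travel over.

>>> drive_tool:
  rows:
    - [[0, 0, -0.2, 0, 255], [0, 0, -0.2, 0.02, 255], [-0.2, 0.23, -0.21, 0.033, 255], [-0.4, 0.46, -0.21, 0.033, 255], [-0.6, 0.69, -0.21, 0.033, 255], [-0.8, 0.92, -0.21, 0.033, 255], [-0.8, 0.92, -0.21, 0.033, 255], [-0.8, 0.92, -0.21, 0.033, 255], [-0.8, 0.92, -0.21, 0.033, 255], [-0.8, 0.92, -0.21, 0.033, 255]]
  grip_force: 40

```text
time: 1.35
position: [0.3982, 0.2926, 0.2993]
tool_rot: [-2.66, -1.67, 0.001]
ft_force: [0.9, 0.7, 0.2]
grip_width: 0.02
```

```bash
cat > st.py <<'E'
from h import *
from bench import ctrl
np.set_printoptions(precision=4,suppress=True)
s=ctrl.get_state();R=Ro.from_rotvec(s["tool_rot"]).as_matrix()
print(s["time"],s["position"],s["ft_force"],s["grip_width"],"head",np.degrees(np.arctan2(R[1,0],R[0,0])),"tilt",R[2])
print("tip in wrench",wr(s["position"]))
for z in(.30,.215,.2):print(z,tw(s,[*(W0-.010*XH),z]))
E
python3 st.py
```

```text
1.35 [0.3982 0.2926 0.2993] [0.906  0.7356 0.1541] 0.019670131994817163 head 64.25377506025168 tilt [ 0.0001 -0.0008 -1.    ]
tip in wrench [208.9348 301.0137]
0.3 [-0.729   1.004  -0.0031]
0.215 [-0.729   1.0042  0.2803]
0.2 [-0.729   1.0042  0.3303]
```

>>> drive_tool:
  rows:
    - [[-0.2, 0.25, 0, 0, 255], [-0.4, 0.5, 0, 0, 255], [-0.6, 0.75, 0, 0, 255], [-0.729, 1.0, 0, 0, 255], [-0.729, 1.0, 0, 0, 255], [-0.729, 1.0, 0, 0, 255], [-0.729, 1.0, 0.15, 0, 255], [-0.729, 1.0, 0.2, 0, 255], [-0.729, 1.0, 0.2, 0, 255], [-0.729, 1.0, 0.2, 0, 255], [-0.729, 1.0, 0.2, 0, 255]]

```text
time: 2.72
position: [0.5746, -0.0345, 0.2411]
tool_rot: [2.659, 1.672, 0.004]
ft_force: [-0.1, 0.5, -0.1]
grip_width: 0.005
```

```bash
python3 st.py
python3 - <<'E'
from bench import ctrl
import cv2,numpy as np
for n in("top","side"):
    d=ctrl.get_image(n);np.savez(f"{n}1.npz",**d)
    b=(230,145) if n=="top" else (225,135)
    cv2.imwrite(f"pics/{n}1.png",cv2.resize(d["img"][b[1]:b[1]+75,b[0]:b[0]+100],None,fx=8,fy=8,interpolation=cv2.INTER_CUBIC))
E
```

```text
2.725 [ 0.5746 -0.0345  0.2411] [-0.1089  0.4735 -0.0556] 0.004917999489622838 head 64.31649576950296 tilt [ 0.0017  0.0021 -1.    ]
tip in wrench [-9.307   0.2117]
0.3 [-0.002   0.0011 -0.1963]
0.215 [-0.0025  0.0005  0.0871]
0.2 [-0.0025  0.0004  0.1371]
```

View pics/side1.png

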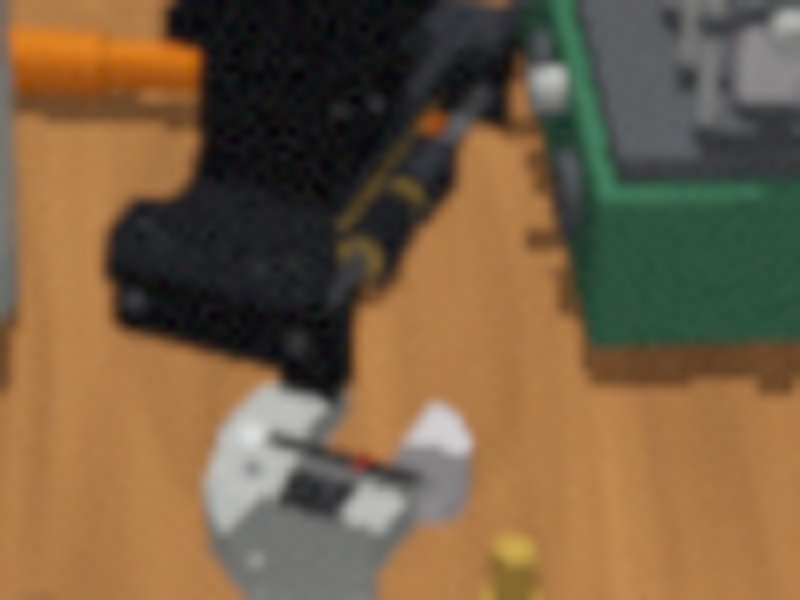

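View pics/top1.png

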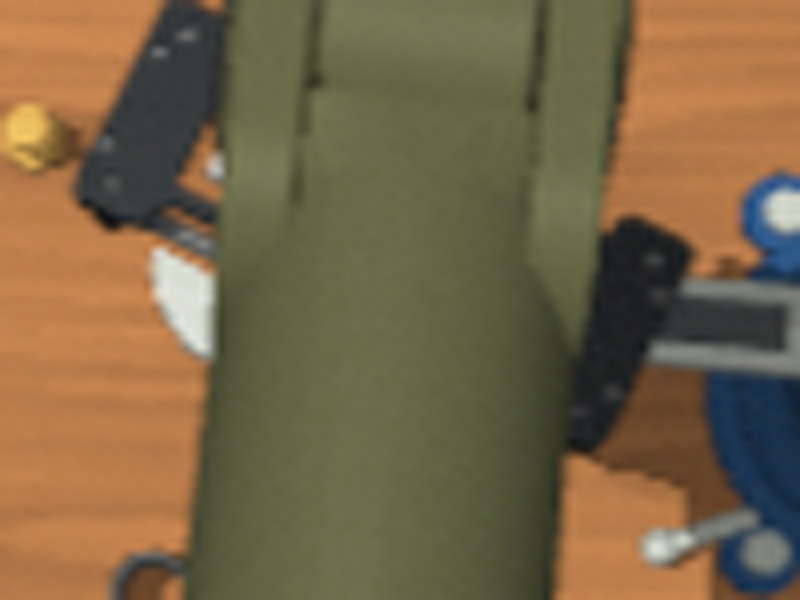

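The side view shows the shut fingertips at about full-picture (265,184), above and beside the wheel, with the wheel, band and jaw still visible. I'll descend to just above the wheel.

>>> drive_tool:
  rows:
    - [[-0.006, 0, 0.08, 0, 255], [-0.006, 0, 0.13, 0, 255], [-0.006, 0, 0.145, 0, 255], [-0.006, 0, 0.145, 0, 255], [-0.006, 0, 0.145, 0, 255]]

```text
time: 3.45
position: [0.5736, -0.0368, 0.1968]
tool_rot: [2.66, 1.67, 0.002]
ft_force: [0.1, 0.1, 0.0]
grip_width: 0.007
```

```bash
python3 st.py
python3 - <<'E'
from bench import ctrl
import cv2,numpy as np
from h import *
n="side"
d=ctrl.get_image(n);np.savez(f"{n}2.npz",**d)
b=(225,155) 
print(proj(d,[*ctrl.get_state()["position"][:2],.183]))
cv2.imwrite(f"pics/{n}2.png",cv2.resize(d["img"][b[1]:b[1]+75,b[0]:b[0]+100],None,fx=8,fy=8,interpolation=cv2.INTER_CUBIC))
E
```

```text
3.45 [ 0.5736 -0.0368  0.1968] [0.0649 0.0824 0.004 ] 0.006625669176979928 head 64.2497034461847 tilt [ 0.0007  0.0011 -1.    ]
tip in wrench [-11.8007   0.1351]
0.3 [ 0.0062  0.0008 -0.344 ]
0.215 [ 0.006   0.0005 -0.0607]
0.2 [ 0.006   0.0005 -0.0107]
[262.82951572 195.79049451]
```

View pics/side2.png

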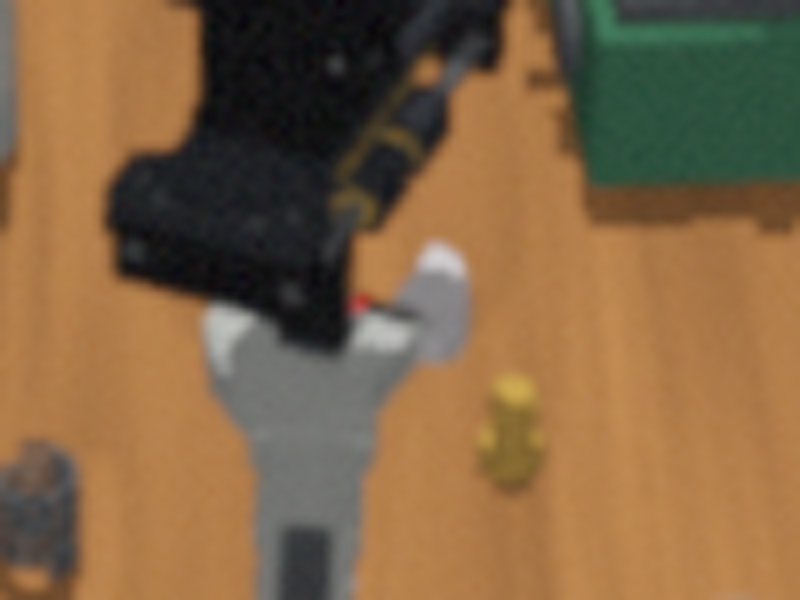

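The fingertips sit over the wheel at about full-picture (264,197), matching the projected TCP. I'll descend until contact.

>>> drive_tool:
  rows:
    - [[0, 0, 0.008, 0, 255], [0, 0, 0.015, 0, 255], [0, 0, 0.017, 0, 255], [0, 0, 0.017, 0, 255]]

```text
time: 4.0
position: [0.5733, -0.0368, 0.1915]
tool_rot: [2.661, 1.67, 0.001]
ft_force: [-1.1, 0.4, 4.8]
grip_width: 0.003
```

>>> drive_tool:
  rows:
    - [[0.01, 0, 0.0005, 0, 255], [0.02, 0, 0.0005, 0, 255], [0.03, 0, 0.0005, 0, 255], [0.035, 0, 0.0005, 0, 255]]

```text
time: 4.5
position: [0.578, -0.0273, 0.1923]
tool_rot: [2.66, 1.67, 0.002]
ft_force: [-2.7, 0.4, 9.3]
grip_width: 0.008
```

>>> drive_tool:
  rows:
    - [[0.01, 0, 0, 0, 255], [0.02, 0, 0, 0, 255], [0.03, 0, 0, 0, 255], [0.035, 0, 0, 0, 255]]

```text
time: 5.0
position: [0.5829, -0.0175, 0.1914]
tool_rot: [2.66, 1.671, 0.002]
ft_force: [0.2, 0.5, 4.1]
grip_width: 0.007
```

>>> drive_tool:
  rows:
    - [[0, 0, -0.03, 0, 255], [0, 0, -0.08, 0, 255], [-0.08, 0, -0.16, 0, 255], [-0.08, 0, -0.16, 0, 255], [-0.08, 0, -0.16, 0, 255]]

```text
time: 5.62
position: [0.5718, -0.0387, 0.2386]
tool_rot: [-2.66, -1.67, -0.001]
ft_force: [0.1, 0.9, 0.5]
grip_width: 0.004
```

```bash
cat > look.py <<'E'
import sys
from bench import ctrl
from h import *
k=sys.argv[1]
d=ctrl.get_image("side");np.savez(f"side{k}.npz",**d)
b=(240,170)
cv2.imwrite(f"pics/side{k}.png",cv2.resize(d["img"][b[1]:b[1]+46,b[0]:b[0]+60],None,fx=13,fy=13,interpolation=cv2.INTER_CUBIC))
E
python3 st.py; python3 look.py 3
```

```text
5.625 [ 0.5718 -0.0387  0.2386] [0.112  0.9352 0.4999] 0.00356136442311742 head 64.26111902768506 tilt [ 0.0009 -0.0004 -1.    ]
tip in wrench [-14.3217   0.9189]
0.3 [ 0.0146  0.003  -0.2045]
0.215 [0.0143 0.0031 0.0788]
0.2 [0.0143 0.0031 0.1288]
```

View pics/side3.png

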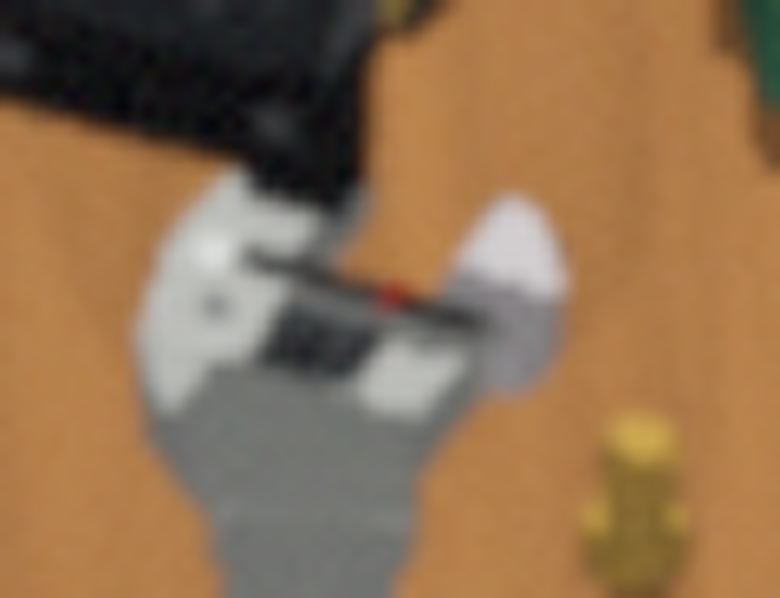

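```bash
cat > jawm.py <<'E'
import sys
from h import *
# jaw's gripping-face edge in side view (blue channel), rows 188..191 ; compare with side0 to get travel
def cross(img):
    out=[]
    for r in range(186,190):
        b=img[r,264:285,0].astype(float);j=next(i for i in range(2,20) if b[i]<120<=b[i+1] and b[i+2]>140)
        out.append(264+j+(120-b[j])/(b[j+1]-b[j]))
    return np.array(out)
def right(img):
    out=[]
    for r in range(188,194):
        b=img[r,275:295,0].astype(float);j=next(i for i in range(0,18) if b[i]>=110>b[i+1])
        out.append(275+j+(b[j]-110)/(b[j]-b[j+1]))
    return np.array(out)
c0=np.load("side0.npz")["img"]
d=dict(np.load(f"side{sys.argv[1]}.npz"));c=d["img"]
y=[]
for p in np.linspace(0,10,2): y.append(proj(d,[*(W0+.035*XH+YH*(-.018+p/1000)),.174]))
k=(y[1]-y[0])/10; print("px per mm",k)
# slant of face edges: moving along y shifts u by k0 and v by k1
m=np.polyfit(np.arange(4),cross(c0),1)[0]; eff=k[0]-m*k[1]
m2=np.polyfit(np.arange(6),right(c0),1)[0]
print("face travel mm",np.round((cross(c)-cross(c0))/eff,2),"median",np.median((cross(c)-cross(c0))/eff))
print("back travel mm",np.round((right(c)-right(c0))/(k[0]),2))
E
python3 jawm.py 3
```

```text
px per mm [-0.31249084 -0.08447259]
face travel mm [1.93 1.95 1.75 1.17] median 1.8391322215648125
back travel mm [1.57 2.41 1.71 1.01 1.39 3.59]
```

Stroke 1 gave about 1.7 mm of travel (1.6 expected from the rolling length), with about 8.2 mm needed in all. On to stroke 2.

>>> drive_tool:
  rows:
    - [[0.011, 0.003, 0.1, 0, 255], [0.011, 0.003, 0.145, 0, 255], [0.011, 0.003, 0.157, 0, 255], [0.011, 0.003, 0.16, 0, 255], [0.02, 0.003, 0.16, 0, 255], [0.03, 0.003, 0.16, 0, 255], [0.04, 0.003, 0.16, 0, 255], [0.05, 0.003, 0.16, 0, 255], [0.06, 0.003, 0.16, 0, 255], [0.07, 0.003, 0.16, 0, 255], [0.08, 0.003, 0.16, 0, 255], [0.084, 0.003, 0.16, 0, 255], [0.084, 0.003, 0.16, 0, 255], [0.084, 0.003, 0.13, 0, 255], [0.084, 0.003, 0.1, 0, 255], [0, 0.003, 0.02, 0, 255], [0, 0.003, 0, 0, 255], [0, 0.003, 0, 0, 255], [0, 0.003, 0, 0, 255]]

```text
time: 8.05
position: [0.5724, -0.0386, 0.2379]
tool_rot: [-2.659, -1.672, 0.001]
ft_force: [-0.5, -0.0, -0.7]
grip_width: 0.005
```

```bash
python3 st.py; python3 look.py 4; python3 jawm.py 4
```

```text
8.05 [ 0.5724 -0.0386  0.2379] [-0.4762 -0.0181 -0.6562] 0.004906824561346995 head 64.32787894401135 tilt [-0.0002 -0.0013 -1.    ]
tip in wrench [-13.9663   0.3514]
0.3 [ 0.0132  0.0009 -0.207 ]
0.215 [0.0132 0.0013 0.0763]
0.2 [0.0133 0.0013 0.1263]
px per mm [-0.31249084 -0.08447259]
face travel mm [2.97 3.53 3.7  2.82] median 3.251892663024339
back travel mm [2.35 2.91 3.07 3.26 3.75 5.05]
```

Travel is about 3.3 mm, so 1.6 per stroke. Stroke 3 repeats the same moves.

>>> drive_tool:
  rows:
    - [[0.011, 0, 0.1, 0, 255], [0.011, 0, 0.145, 0, 255], [0.011, 0, 0.157, 0, 255], [0.011, 0, 0.16, 0, 255], [0.02, 0, 0.16, 0, 255], [0.03, 0, 0.16, 0, 255], [0.04, 0, 0.16, 0, 255], [0.05, 0, 0.16, 0, 255], [0.06, 0, 0.16, 0, 255], [0.07, 0, 0.16, 0, 255], [0.08, 0, 0.16, 0, 255], [0.084, 0, 0.16, 0, 255], [0.084, 0, 0.16, 0, 255], [0.084, 0, 0.13, 0, 255], [0.084, 0, 0.1, 0, 255], [0, 0, 0.02, 0, 255], [0, 0, 0, 0, 255], [0, 0, 0, 0, 255], [0, 0, 0, 0, 255]]

```text
time: 10.48
position: [0.5724, -0.0386, 0.2379]
tool_rot: [-2.659, -1.672, 0.001]
ft_force: [-0.2, -0.9, -0.5]
grip_width: 0.006
```

```bash
python3 st.py; python3 look.py 5; python3 jawm.py 5
```

```text
10.475 [ 0.5724 -0.0386  0.2379] [-0.1678 -0.8738 -0.5071] 0.0057235908039576745 head 64.33399561088915 tilt [-0.0002 -0.0013 -1.    ]
tip in wrench [-13.8961   0.3944]
0.3 [ 0.0129  0.0011 -0.2071]
0.215 [0.013  0.0014 0.0763]
0.2 [0.013  0.0015 0.1263]
px per mm [-0.31249084 -0.08447259]
face travel mm [4.8  4.87 5.53 4.52] median 4.834161261195226
back travel mm [4.39 4.97 4.77 4.46 4.93 7.01]
```

View pics/side5.png

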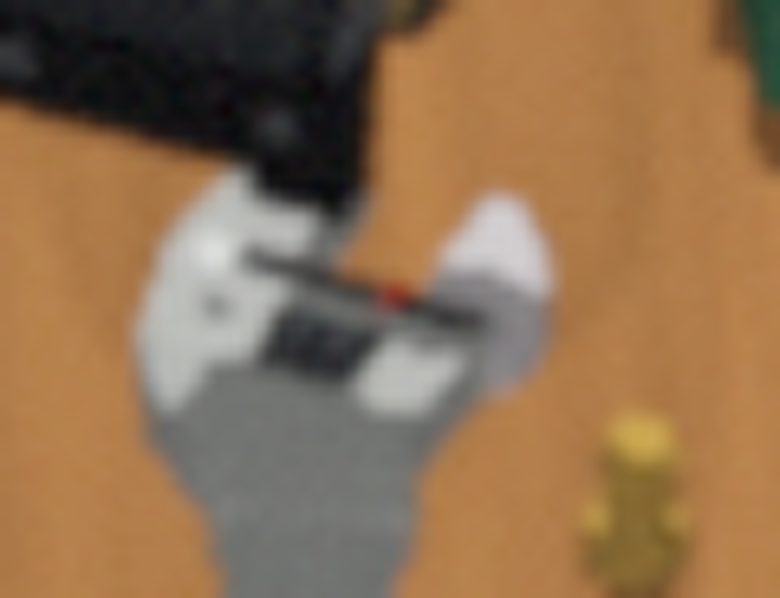

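The picture shows the jaw edge closing on the band (face at crop (430,270), band at (395,297)). Travel is 4.8 mm with about 8.3 needed, so two more strokes will do it. Stroke 4:

>>> drive_tool:
  rows:
    - [[0.011, 0, 0.1, 0, 255], [0.011, 0, 0.145, 0, 255], [0.011, 0, 0.157, 0, 255], [0.011, 0, 0.16, 0, 255], [0.02, 0, 0.16, 0, 255], [0.03, 0, 0.16, 0, 255], [0.04, 0, 0.16, 0, 255], [0.05, 0, 0.16, 0, 255], [0.06, 0, 0.16, 0, 255], [0.07, 0, 0.16, 0, 255], [0.08, 0, 0.16, 0, 255], [0.084, 0, 0.16, 0, 255], [0.084, 0, 0.16, 0, 255], [0.084, 0, 0.13, 0, 255], [0.084, 0, 0.1, 0, 255], [0, 0, 0.02, 0, 255], [0, 0, 0, 0, 255], [0, 0, 0, 0, 255], [0, 0, 0, 0, 255]]

```text
time: 12.9
position: [0.5724, -0.0386, 0.2379]
tool_rot: [-2.659, -1.672, 0.001]
ft_force: [0.3, -0.1, -0.4]
grip_width: 0.004
```

```bash
python3 st.py; python3 look.py 6; python3 jawm.py 6
```

```text
12.9 [ 0.5724 -0.0386  0.2379] [ 0.3314 -0.0537 -0.4305] 0.004312375386285743 head 64.33142095550546 tilt [-0.0002 -0.0013 -1.    ]
tip in wrench [-13.9059   0.3768]
0.3 [ 0.013  0.001 -0.207]
0.215 [0.013  0.0014 0.0763]
0.2 [0.013  0.0014 0.1263]
px per mm [-0.31249084 -0.08447259]
face travel mm [6.45 6.37 6.45 5.48] median 6.408870397256306
back travel mm [4.68 5.88 6.34 6.52 6.87 8.16]
```

Stroke 4 brought the total to about 6.4 mm. After stroke 5 I'll lift clear and move aside so the top camera can see.

>>> drive_tool:
  rows:
    - [[0.011, 0, 0.1, 0, 255], [0.011, 0, 0.145, 0, 255], [0.011, 0, 0.157, 0, 255], [0.011, 0, 0.16, 0, 255], [0.02, 0, 0.16, 0, 255], [0.03, 0, 0.16, 0, 255], [0.04, 0, 0.16, 0, 255], [0.05, 0, 0.16, 0, 255], [0.06, 0, 0.16, 0, 255], [0.07, 0, 0.16, 0, 255], [0.08, 0, 0.16, 0, 255], [0.084, 0, 0.16, 0, 255], [0.084, 0, 0.16, 0, 255], [0.084, 0, 0.13, 0, 255], [0.084, 0, 0.1, 0, 255], [0.084, 0, -0.05, 0, 255], [0.084, 0, -0.2, 0, 255], [0.084, 0, -0.2, 0, 255], [0.084, 0, -0.2, 0, 255]]

```text
time: 15.32
position: [0.5833, -0.0172, 0.2987]
tool_rot: [-2.66, -1.67, 0.0]
ft_force: [0.0, 0.1, -0.1]
grip_width: 0.008
```

>>> drive_tool:
  rows:
    - [[0.2, -0.27, 0, 0, 255], [0.4, -0.55, 0, 0, 255], [0.6, -0.8, 0, 0, 255], [0.6, -0.8, 0, 0, 255], [0.6, -0.8, 0, 0, 255], [0.6, -0.8, 0, 0, 255], [0.6, -0.8, 0, 0, 255], [0.6, -0.8, 0, 0, 255]]

```text
time: 16.32
position: [0.4463, 0.2475, 0.2984]
tool_rot: [2.663, 1.666, -0.001]
ft_force: [0.2, 0.1, -1.5]
grip_width: 0.004
```

```bash
python3 st.py; python3 look.py 7; python3 jawm.py 7
python3 - <<'E'
from bench import ctrl
from h import *
d=ctrl.get_image("top");np.savez("top7.npz",**d)
cv2.imwrite("pics/top7f.png",d["img"])
cv2.imwrite("pics/top7.png",cv2.resize(d["img"][155:210,240:310],None,fx=11,fy=10.9,interpolation=cv2.INTER_CUBIC))
np.set_printoptions(precision=3,suppress=True)
g=d["img"].max(2).astype(float)
c,_=redc2(d["img"],(262,170,276,182));band=wr(ray(d,c,.1755));print("red",c,band)
print(g[166:178,254:275].astype(int))
E
```

```text
16.325 [0.4463 0.2475 0.2984] [ 0.2398  0.1274 -1.5268] 0.0035836976436215127 head 64.07193036291262 tilt [-0.0009 -0.0001 -1.    ]
tip in wrench [189.1301 238.1031]
0.3 [-0.6606  0.7963 -0.0049]
0.215 [-0.6603  0.7963  0.2784]
0.2 [-0.6603  0.7963  0.3284]
px per mm [-0.31249084 -0.08447259]
face travel mm [7.59 7.77 7.9  7.34] median 7.679725191276701
back travel mm [7.09 7.65 7.23 6.93 7.29 8.7 ]
red [268.501 174.996] [18.249 -9.936]
[[174 206 233 238 240 243 243 243 243 242 241 240 239 239 239 238 234 208
  178 180 179]
 [181 222 243 243 242 242 243 243 243 243 242 242 240 239 238 239 230 211
  176 163 182]
 [173 220 242 243 243 242 241 241 242 242 243 242 242 241 240 241 218 158
  180 182 174]
 [174 161 172 223 242 242 243 242 241 241 242 242 243 242 241 207  97  87
  133 168 184]
 [186 185 175 156 167 225 242 242 243 242 240 240 241 241 234 193 121  73
  126 192 209]
 [186 187 186 183 164 143 165 225 242 242 242 241 240 240 221 144  84  65
  155 212 217]
 [187 188 188 186 183 179 165 140 166 225 241 242 242 235 181  96 122 153
  202 223 221]
 [193 192 193 192 193 193 189 186 172 147 166 226 242 212 119  74  75 161
  217 222 221]
 [194 196 194 194 193 194 194 194 191 187 172 143 187 216 160  72 117 200
  224 220 221]
 [193 193 193 192 193 192 193 193 192 192 190 179 184 202 225 222 175 157
  200 224 220]
 [193 194 193 192 192 193 194 191 190 191 191 206 181 118 125 166 155  82
   92 138 201]
 [198 199 198 197 197 197 196 196 194 195 195 182 139  77  68 106 101  62
   59  57  82]]
```

View pics/top7.png

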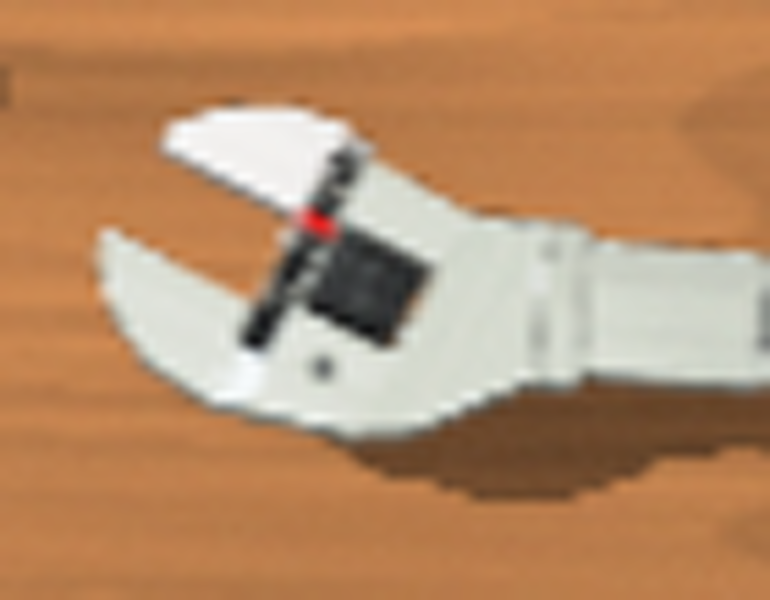

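View pics/side7.png

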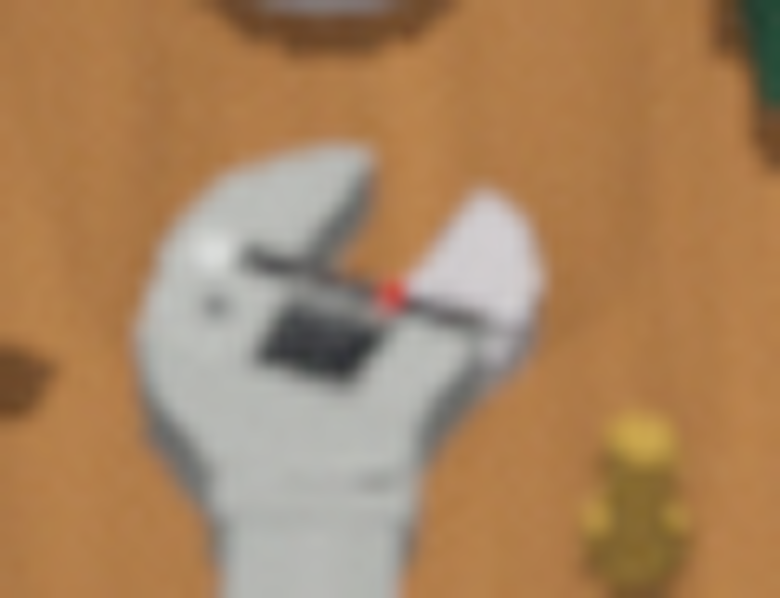

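View pics/top7f.png

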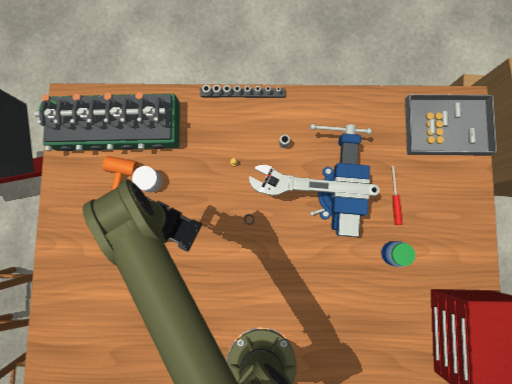

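Run:
```python
from h import *
np.set_printoptions(precision=2,suppress=True)
d=dict(np.load("top7.npz"))
for p in((256.45,169),(258.45,170),(260.45,171),(262.45,172),(264.4,173)):print(p,wr(ray(d,p,.174)))
e0=wr(ray(d,(262.45,172),.174))[1]; c,_=redc2(d["img"],(262,170,276,182));print("edge-band",e0-wr(ray(d,c,.1755))[1])
# band from white/dark neighbours along scale: gap check
# band relative extents by side view
s=dict(np.load("side7.npz"));c,_=redc2(s["img"],(262,185,278,200));print("side red",c,wr(ray(s,c,.1755)))
g=s["img"]
for r in range(186,194):print(r,g[r,264:282,0])
for r in range(190,195):print(r,g[r,264:282,2].astype(int)-g[r,264:282,1])
```

```text
(256.45, 169) [ 58.83 -10.45]
(258.45, 170) [ 52.09 -10.39]
(260.45, 171) [ 45.35 -10.33]
(262.45, 172) [ 38.62 -10.27]
(264.4, 173) [ 32.03 -10.14]
edge-band -0.33388664265612356
side red [269.84 192.  ] [22.34 -7.59]
186 [171 143 111 100  88  74  76  77  76  78 102 156 191 201 194 163 115  77]
187 [147 113 103  95  81  73  73  78  78  91 144 189 204 206 205 194 153  86]
188 [123 104 100  87  75  73  74  78  86 130 179 202 205 207 207 203 173 105]
189 [104 102  97  82  71  71  73  83 115 168 196 205 204 206 207 204 180 123]
190 [ 93  99  91  72  70  75  77 107 157 192 205 205 205 206 205 204 189 141]
191 [ 98  90  87  80  82  80  89 151 192 200 202 204 206 206 205 204 194 155]
192 [126 122 115 100  87  78  75 143 178 184 189 197 202 204 203 203 186 139]
193 [125 131 126 118 115 106  87  93 115 134 148 160 176 189 202 202 176 108]
190 [ 3 12 31 48 50 54 54 45 26  9  5  4  4  5  4  4 10 26]
191 [ 4 11 22 30 38 66 75 38 11  5  4  4  4  4  3  5  8 22]
192 [  0   0   3   8  30  87 108  39   7   4   5   5   5   4   4   4   8  24]
193 [-1  0  0  2 21 61 77 29  5  5  3  4  5  4  3  4  7 30]
194 [-1 -2  0  1  8 23 18  2 -2  1  4  3  4  3  3  4  9 33]
```

Both views put the edge inside the band: -0.3 mm from its middle in the top view, and about 0 to +0.8 mm in the side view. The bystanders look unmoved and the arm is clear of everything, so I'm handing in.

Run:
```python
from bench import ctrl
s=ctrl.get_state();print(s["time"],s["ft_force"],abs(s["qd"]).max())
print(ctrl.close_job())
```

```text
16.425 [ 0.15840854 -0.13946269  0.58542482] 0.007165316026760026
the job is handed in; nothing more can be done
None
```

I rolled the adjuster wheel with the shut fingertips in five strokes toward the jaws. Each stroke was about 22 mm long and moved the jaw about 1.6 mm. I then lifted off, moved the arm about 300 mm clear, and handed the job in at 16.4 s.

- **Jaw position:** the top view put the jaw edge 0.3 mm short of the band's middle. The side view put it 0 to 0.8 mm past the middle, against a limit of ±2 mm. Travel was about 7.7 mm, where the first measurement had called for about 8.3 mm.
- **Forces:** press on the wheel was 4 to 9 N during the first stroke. I took no force readings during the other four, which repeated the same commanded depth. The fingertips stayed above the jaw throughout.
- **Bystanders:** nothing looked shifted in the last top picture. The arm hid the spray can and part of the mallet there, so those two are unconfirmed.
- **Disagreements:** the two cameras differed by about 4 mm on the band's absolute position, so I judged the jaw from its position relative to the band within each picture. The fixed jaw's face measured about 1 mm off its given +18 mm.

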